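# Slide the locked sample carriage home into the haze reader

### The arm

A 6-joint arm with a two-finger parallel gripper is mounted at the origin on the work surface. World frame = base frame: x ahead of the robot, y to its left, z up, the work surface at z = 0. Lengths are in mm, angles in rad, forces in N, time in s.
With the tool pointing down it reaches from about 350 to 775 mm from the base axis. Payload 7.3 kg.
Tool frame: the origin (TCP) lies midway between the tips of the shut fingers; the grasp point (between the pads) lies 19 mm behind it; z points along the fingers, x is the direction in which the jaws open and shut, and the axes are right-handed (so a half turn about z gives the same grasp; the last joint's range is limited). The gripper opens to 92 mm and grips with 3 to 60 N. Pads are 19 mm wide; open, the fingers measure 130 mm over their backs; the gripper's body (75 mm by 190 mm) begins 47 mm behind the grasp point.
Start: joints at [1.133, 0.342, 1.524, -0, 1.275, -0.146], TCP at [151.015, 502.831, 226.741] pointing down, gripper open.
Joint ranges: [-2.53, 2.53], [-0.77, 2.02], [0.04, 2.7], [-1, 4.14], [0.28, 2.66], [-3.11, 3.11]. Speed limits (rad/s): [2.57, 2.57, 3.14, 3.14, 3.14, 3.14].

### API

Orientations are given as a rotation vector (axis times angle).
In Python, from rig import r gives the robot as it stands. The module is installed in compiled form; this text tells all that it offers.
- The arm moves only by the tool play_rows, never from a script. Its argument "targets" is a list of rows, each a list of 3 entries, a list of its own where there are three numbers: the opening, from 0 (shut) to 1 (fully open), then the shift along the tool's x, y, z in mm, then the turn, a rotation vector about the tool's x, y, z in rad. A call has exactly 10 rows; each row shifts and turns the commanded pose from where the row before left it, along the tool's axes as they then stand; what a row does not reach is not made up. A row lasts 1/8 s, in which the tool goes at most 62.5 mm and 10.7 degrees, less where a joint would pass 70% of its speed; a pose out of reach is approached as far as the arm can. A call is refused whole if a number of a shift passes 62.5 or a number of a turn 0.188, either way. A call with a gripper value outside its range is refused whole. The fingers move at their own pace and stop on an object; "grip_force" is the grip in N (left out, the last holds). Time passes only in rows, so rows that do not move let the fingers close, or fill a call up. It gives the time, the measured TCP pose, the force and the opening at its end, in the units of the state.
- r.state(): the state, without advancing time (a new reading comes with each control period).
- r.grab_frame(name): name is "scene" or "top" or "wrist"; returns a dict with "img" (480x640x3 uint8, blue, green, red), "vfov" (degrees; the focal length in pixels is half the picture's height over the tangent of half this angle, whatever the lens; pixels are square), "cx", "cy" (the principal point, pixels), "origin" and "attitude" of the camera in the world. Camera axes: x right, y up, looking along -z (the intrinsics and any distortion apply to the point x, -y, -z); pixel columns grow to the right and rows downward; lengths in mm; the calibration is good to about 2 mm. A picture is of the moment at which its call begins. There is no depth.
- r.finish_job(): hands the job in, once; it reports no verdict.
The state is a dict: "t": time; "q": joint angles; "qvel": joint speeds; "effort": joint torques, N m; "position": TCP position; "tool_rot": TCP orientation; "contact_force": force on the tool from outside, world axes, zero at the start; "torque": the same for the moment, N m; "opening": opening from 0.0 (shut) to 1.0 (fully open).
Only numpy, scipy, OpenCV 4.12 (cv2) and the standard library are available. Lean on these libraries where they do the work, as an engineer would, in place of code of your own. Each camera call takes 0.05 s, during which the arm holds its last target.

### The job

Load the haze reader: press the carriage's black lock button down with your fingertips and, keeping it held down, slide the carriage into the reading head as far as its end stop, then let go so that the button springs back up and locks it there. Only press and push: grasp nothing, leave the three vials standing in their rack on the carriage, and do not disturb the other things on the bench.

Things in the scene. Friction and masses are not known exactly. Their poses are not given: they have to be found in the camera images.
- reader: The haze reader, fixed: a low 430 x 140 mm base with two rails and, at one end, a cream box-shaped reading head, 160 mm high and 144 mm wide, with an open tunnel (120 mm wide, roof 105 mm up). Origin on the bench, on the rails' centre line; +x along the rails, the way the carriage slides into the head; z up. Base from x = -135 to 295 mm, head from x = 175 to 295 mm.
- carriage (a joint): How far the carriage has slid along the reader's +x, m: 0 = fully out (the start), 0.120 = hard end stop. With the button up it slides to 0.034 and jams; further on, teeth catch it again wherever the button comes up; only from 0.116 on can the button spring fully up again. Takes 2 to 4 N. Its deck is 285 x 104 mm, top 36 mm above the bench.
- lock_button (a joint): How far the lock button is pressed down, m: 0 = up, 0.008 = fully down. A spring pushes it up: 2 N at the top, 5.2 N fully down. The carriage is free when it is more than 0.005 down; press it fully.
- button_top (a point): Centre of the top of the lock button, a flat black plate on the rear end of the carriage (the end away from the reading head), 44 mm along the travel x 70 mm across; its top is 48 mm above the bench when up, 40 mm when fully down. It moves with the carriage.
- block_face (a point): Middle of the top edge of the rear face of the grey block fixed on the carriage ahead of the button (100 mm along the travel, 96 mm across, top 62 mm above the bench). The face is upright, 25 mm ahead of the button's centre and 22 mm higher than the pressed button: fingertips on the button can push the carriage by it.
- rack_floor (a point): Centre of the floor of the white vial rack (40 x 100 mm, 30 mm high, three pockets side by side) at the front end of the carriage, 39 mm above the bench.
- vial_0: Amber glass vial with a white cap, 25 mm across, 55 mm tall, standing loose in the vial rack on the carriage; origin at the centre of its underside, z up. To be left standing there.
- vial_1: Amber glass vial with a white cap, 25 mm across, 55 mm tall, standing loose in the vial rack on the carriage; origin at the centre of its underside, z up. To be left standing there.
- vial_2: Amber glass vial with a white cap, 25 mm across, 55 mm tall, standing loose in the vial rack on the carriage; origin at the centre of its underside, z up. To be left standing there.
- can_a: Full red drinks can, 66 mm across, 115 mm tall, standing beside the reader; a bystander, not to be disturbed. Origin: centre of its underside.
- can_b: Full yellow drinks can, 66 mm across, 115 mm tall; a bystander, not to be disturbed. Origin: centre of its underside.
- beaker: Empty glass beaker, 70 mm across, 75 mm tall, standing beside the rails; a bystander, not to be disturbed. Origin: centre of its underside.
- cap_a: Blue screw cap, 38 mm across, 14 mm high, lying beside the rails; a bystander, not to be disturbed. Origin: centre of its underside.
- cap_b: Blue screw cap, 38 mm across, 14 mm high, lying beside the rails; a bystander, not to be disturbed. Origin: centre of its underside.
- amber_bottle: Amber glass bottle, 60 mm across, 200 mm tall; a bystander, not to be disturbed. Origin: centre of its underside.
- jar: Glass jar with a lid, 64 mm across, 80 mm tall; a bystander, not to be disturbed. Origin: centre of its underside.

How it is judged (in metres and radians):
On the way, in this order (a step that is already met when the one before it is completed fails the run):
1. the lock button is pressed down while the carriage is still in its parking bay (value of joint lock_button above 0.005 m and value of joint carriage below 0.04 m), for 0.05 s.
2. the button is still held down as the carriage passes the middle of its travel (value of joint lock_button above 0.005 m and value of joint carriage between 0.055 and 0.105 m), for 0.05 s.
At the end, for the whole second after the job is handed in: The carriage is at its end stop (joint above 114.5 mm of 120), the lock button is back up (less than 2 mm down), and the three vials stand upright (within 0.25 rad) in the rack on the carriage (value of joint carriage above 0.1145 m and value of joint lock_button below 0.002 m and height (world z) of each of vial_0, vial_1, vial_2 below 0.05 m and angle between each of vial_0, vial_1, vial_2's own z axis and vertical below 0.25 rad and horizontal distance between each of vial_0, vial_1, vial_2 and rack_floor below 0.05 m); the robot touches nothing.
It fails at once if a vial is lifted out of its pocket or tipped over (height (world z) of any of vial_0, vial_1, vial_2 above 0.055 m or angle between any of vial_0, vial_1, vial_2's own z axis and vertical above 0.4 rad).
It fails at once if a bystander is moved by more than 25 mm, lifted or tipped over (distance of any of can_a, can_b, beaker, cap_a, cap_b, amber_bottle, jar from where it was at the start of the episode above 0.025 m or angle between any of can_a, can_b, beaker, cap_a, cap_b, amber_bottle, jar's own z axis and vertical above 0.4 rad).
It also fails if it takes over 37 s, if anything falls off the work surface, if the arm or the gripper's body presses on something with over 40 N, if the wrist force passes 120 N, or if a joint passes its speed limit or range.

## Working session

There is one attempt and no reset: what is moved stays moved. The work goes in short steps, Python scripts to look and compute and a tool call to move; the robot and the scene stay as the last step left them, time stands still between calls to the robot, and variables do not carry over. Pictures are saved under pics/ and viewed, and the job is handed in when it is done.

Besides the shell and the picture viewer there is one more tool, called after "Emit:" as name(argument=value, ...), one argument or row to a line, values as JSON. play_rows: Moves the arm, as the interface text tells. Its arguments: {"type":"object","properties":{"targets":{"type":"array","items":{"type":"array"}},"grip_force":{"type":"number"}},"required":["targets"]}

```bash
mkdir -p pics; cat > h.py <<'E'
import numpy as np,cv2
from rig import r
from scipy.spatial.transform import Rotation as R
E
python3 - <<'E'
from h import *
for n in("scene","top"):
    f=r.grab_frame(n); cv2.imwrite(f"pics/{n}0.png",f["img"])
    print(n,{k:v for k,v in f.items() if k!="img"})
    import pickle; pickle.dump(f,open(n+".pkl","wb"))
print(r.state())
E
```

```text
scene {'vfov': 44.22408395684413, 'cx': 314.3656878992175, 'cy': 239.7672476473279, 'origin': array([1194.93544061, -867.57978115, 1358.99117211]), 'attitude': array([0.66745655, 0.20956973, 0.5399594 ])}
top {'vfov': 45.347508237149206, 'cx': 327.9098824891955, 'cy': 234.34092233100307, 'origin': array([ 367.73821049,   12.3683519 , 1432.23954019]), 'attitude': array([ 0.13096655, -0.13156693, -1.56708069])}
{'t': 0.1, 'q': array([ 1.13301200e+00,  3.42607914e-01,  1.52494061e+00, -2.84961925e-05,
        1.27538947e+00, -1.45963365e-01]), 'qvel': array([-0.00067306, -0.00280727, -0.00275222,  0.00055218, -0.00031376,
        0.00181974]), 'effort': array([ 1.21896315e-03, -4.32009208e+01, -2.44696462e+01,  7.18688406e-02,
        5.25998720e-02, -8.39410905e-05]), 'position': array([150.85065185, 502.47407626, 226.13121115]), 'tool_rot': array([ 2.52028011e+00,  1.87446908e+00, -1.84040558e-03]), 'contact_force': array([ 0.10159483, -0.28340696,  0.09035458]), 'torque': array([-0.04378699, -0.04339481, -0.0215768 ]), 'opening': 1.0018504111639215}
```

View pics/scene0.png

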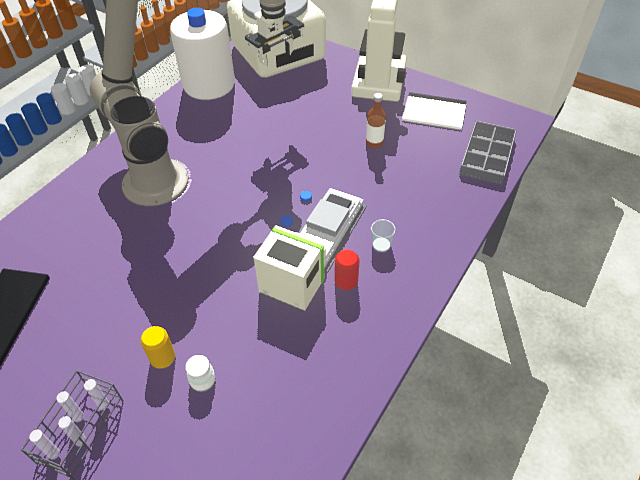

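View pics/top0.png

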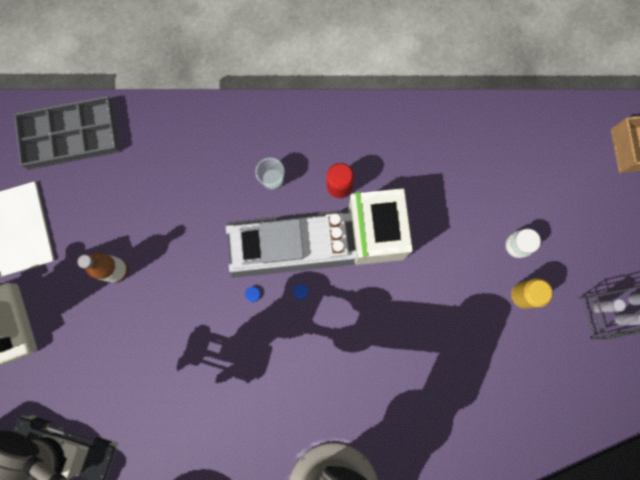

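```bash
python3 - <<'E'
from h import *
a=cv2.imread("pics/top0.png")[180:290,215:425]
cv2.imwrite("pics/top_c.png",cv2.resize(a,None,fx=3.8,fy=3.8,interpolation=cv2.INTER_CUBIC))
a=cv2.imread("pics/scene0.png")[175:315,245:405]
cv2.imwrite("pics/sc_c.png",cv2.resize(a,None,fx=4,fy=4,interpolation=cv2.INTER_CUBIC))
E
```

```text
(no output)
```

View pics/top_c.png

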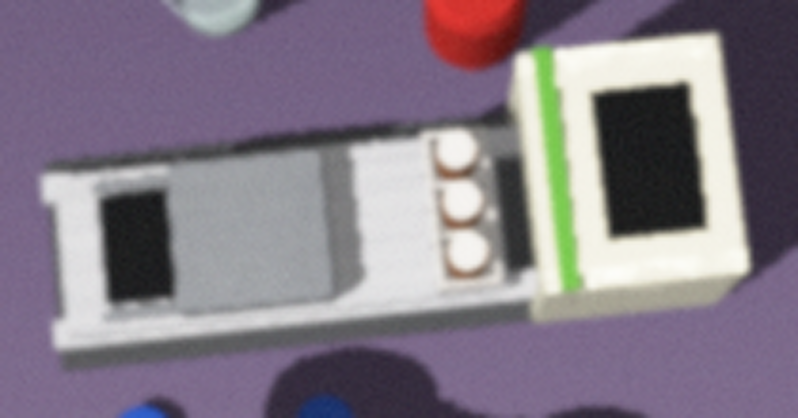

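View pics/sc_c.png

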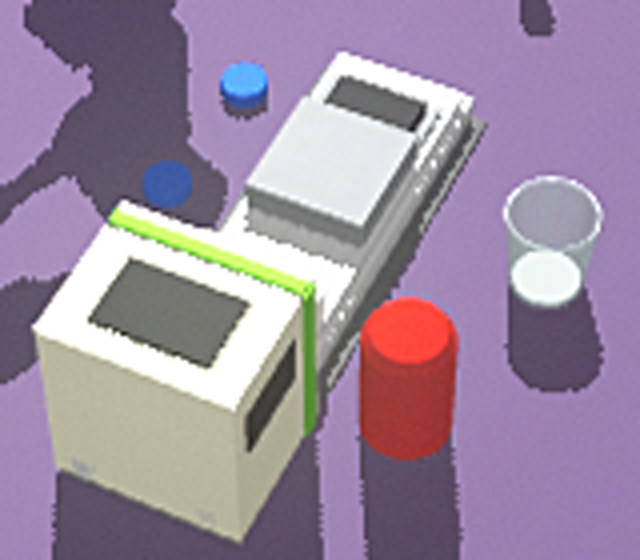

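```bash
cat >> h.py <<'E'
import pickle
def proj(f,P,k=0):
    A=R.from_rotvec(f["attitude"]).as_matrix(); p=(np.atleast_2d(P)-f["origin"])@A
    x=p[:,0]/-p[:,2]; y=-p[:,1]/-p[:,2]; s=1+k*(x*x+y*y)
    F=240/np.tan(np.radians(f["vfov"]/2)); return np.c_[f["cx"]+F*x*s,f["cy"]+F*y*s]
E
cat > fit.py <<'E'
from h import *
from scipy.optimize import least_squares
top=pickle.load(open("top.pkl","rb")); sc=pickle.load(open("scene.pkl","rb"))
H=[(175,72,160),(295,72,160),(295,-72,160),(175,-72,160)]
def M(b): return H+[(b-22,35,48),(b+22,35,48),(b+22,-35,48),(b-22,-35,48),(b+25,48,62),(b+25,-48,62),(b+125,48,62),(b+125,-48,62)]
T=np.array([(517,52),(720,37),(748,272),(535,285),(103,197),(165,190),(172,298),(110,305),(168,165),(182,312),(320,150),(332,297)])/3.8+[215,180]
S=np.array([(308,288),(240,408),(37,328),(120,205),(425,105),(345,77),(420,140),(315,97),(365,225),(247,185)])/4+[245,175]
si=[0,1,2,3,4,7,8,9,10,11]
def W(p,P):
    c,s=np.cos(p[2]),np.sin(p[2]);P=np.array(P,float)
    return np.c_[p[0]+c*P[:,0]-s*P[:,1],p[1]+s*P[:,0]+c*P[:,1],P[:,2]]
def res(p,m=3):
    X=W(p,M(p[3])); o=[]
    if m&1:o.append(proj(top,X,p[4])-T)
    if m&2:o.append(proj(sc,X[si],p[5])-S)
    return np.vstack(o)
for m in(3,1,2):
    s=least_squares(lambda p:np.r_[res(p,m).ravel(),0.1*p[4:]],[450,0,-1.5,-80,0,0],x_scale=[100,100,.1,100,.1,.1],loss="soft_l1")
    p=s.x; print(m,p.round(4)); print(res(p,m).round(1).tolist())
    print("button",W(p,[(p[3],0,48)]))
E
python3 fit.py
```

```text
3 [584.6496 123.9145  -1.4647 -77.957   -0.605   -2.5586]
[[0.7, 0.7], [-1.4, -0.3], [-0.6, -0.7], [3.2, 1.7], [-0.9, -0.5], [0.1, -0.5], [0.7, -1.0], [-0.5, -1.0], [-0.6, -0.3], [-0.9, -0.2], [-0.2, -0.7], [0.5, -0.4], [1.1, -2.8], [-2.7, 0.3], [0.0, 0.4], [0.4, 0.1], [-0.3, -0.1], [-0.6, -0.3], [-1.1, -0.7], [-3.4, -0.1], [-1.2, 0.6], [-1.3, -0.2]]
button [[576.39415747 201.43321595  48.        ]]
1 [ 5.835354e+02  1.246409e+02 -1.462700e+00 -7.598920e+01 -3.649000e-01
  0.000000e+00]
[[0.3, 1.0], [-1.4, -0.3], [-0.4, -0.4], [3.0, 2.1], [-1.0, -0.1], [0.3, -0.1], [1.0, -0.5], [-0.4, -0.5], [-0.4, 0.1], [-0.6, 0.3], [0.2, -0.4], [1.0, -0.1]]
button [[575.33566407 200.18639949  48.        ]]
2 [587.3988 122.3813  -1.4762 -81.958    0.      -3.6561]
[[0.8, -2.0], [-3.4, 0.7], [0.4, 0.3], [0.6, 0.5], [0.6, 0.3], [0.7, -0.1], [-0.2, -0.5], [-2.1, -0.1], [-0.3, 0.5], [-0.2, -0.6]]
button [[579.66004734 203.97321576  48.        ]]
```

Emit:
play_rows(
  targets=[
    [0,[-16,47,-2.5],[0,0,0]],
    [0,[-16,47,-2.5],[0,0,0]],
    [0,[-16,47,-2.5],[0,0,0]],
    [0,[-16,47,-2.5],[0,0,0]],
    [0,[-16,47,-2.5],[0,0,0]],
    [0,[-16,47,-2.5],[0,0,0]],
    [0,[-16,47,-2.5],[0,0,0]],
    [0,[-16,47,-2.5],[0,0,0]],
    [0,[-16,47,-2.5],[0,0,0]],
    [0,[-16,47,-2.5],[0,0,0]],
  ],
)

```text
t: 1.35
position: [556.1, 213.3, 251.4]
tool_rot: [-2.52, -1.874, 0.001]
contact_force: [0.8, 1.6, -0.4]
opening: 0.01
```

Emit:
play_rows(
  targets=[
    [0,[0,0,0],[0,0,0.15]],
    [0,[0,0,0],[0,0,0.15]],
    [0,[0,0,0],[0,0,0.15]],
    [0,[0,0,0],[0,0,0.15]],
    [0,[0,0,0],[0,0,0.15]],
    [0,[0,0,0],[0,0,0.15]],
    [0,[0,0,0],[0,0,0.15]],
    [0,[0,0,0],[0,0,0.12]],
    [0,[0,0,0],[0,0,0]],
    [0,[0,0,0],[0,0,0]],
  ],
)

```text
t: 2.6
position: [555.0, 214.4, 251.5]
tool_rot: [3.137, 0.175, -0.001]
contact_force: [1.0, 0.2, -0.5]
opening: 0.003
```

```bash
python3 - <<'E'
from h import *
f=r.grab_frame("wrist"); cv2.imwrite("pics/w1.png",f["img"]); pickle.dump(f,open("w1.pkl","wb"))
print({k:v for k,v in f.items() if k!="img"})
s=r.state(); print(s["t"],s["q"],s["position"],s["opening"],R.from_rotvec(s["tool_rot"]).as_matrix().round(3))
E
```

```text
{'vfov': 59.13999591289786, 'cx': 320.698418474741, 'cy': 236.27340683196593, 'origin': array([547.76269745, 280.76196212, 409.95440459]), 'attitude': array([-0.25388088, -0.01333142,  0.11071057])}
2.65 [2.39759860e-01 4.56640227e-01 1.27753109e+00 7.68306693e-05
 1.40778657e+00 1.28851735e-01] [555.03996574 214.36088845 251.53083379] 0.008592205390612388 [[ 0.994  0.111 -0.   ]
 [ 0.111 -0.994 -0.   ]
 [-0.    -0.    -1.   ]]
```

View pics/w1.png

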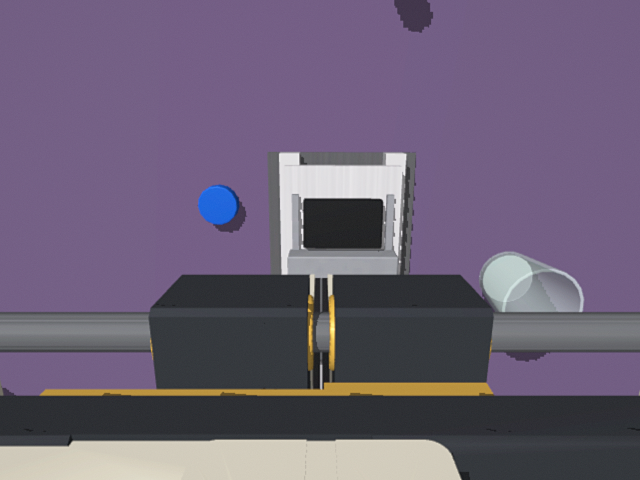

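```bash
cat >> h.py <<'E'
def back(f,uv,z):
    F=240/np.tan(np.radians(f["vfov"]/2)); uv=np.atleast_2d(uv)
    d=np.c_[(uv[:,0]-f["cx"])/F,-(uv[:,1]-f["cy"])/F,-np.ones(len(uv))]@R.from_rotvec(f["attitude"]).as_matrix().T
    return f["origin"]+d*((z-f["origin"][2])/d[:,2])[:,None]
E
python3 - <<'E'
from h import *
f=pickle.load(open("w1.pkl","rb"))
print(proj(f,[[555,214.4,251.5],[555,214.4,300]]))
a=f["img"][140:300,250:430]
cv2.imwrite("pics/w1c.png",cv2.resize(a,None,fx=4,fy=3.7,interpolation=cv2.INTER_CUBIC) if 0 else cv2.resize(a,None,fx=3.7,fy=3.7,interpolation=cv2.INTER_CUBIC))
print(back(f,[(303,198),(383,198),(384,249),(303,249)],48))
print(back(f,[(289,252),(397,252)],62))
E
```

```text
[[320.58655262 297.87868938]
 [320.41028733 363.2080582 ]]
[[538.92217755 219.55356072  48.        ]
 [607.59164679 227.23100878  48.        ]
 [615.25477163 181.93451774  48.        ]
 [543.53378093 173.90851395  48.        ]]
[[532.02571225 174.03756205  62.        ]
 [624.12599936 184.34470651  62.        ]]
```

View pics/w1c.png

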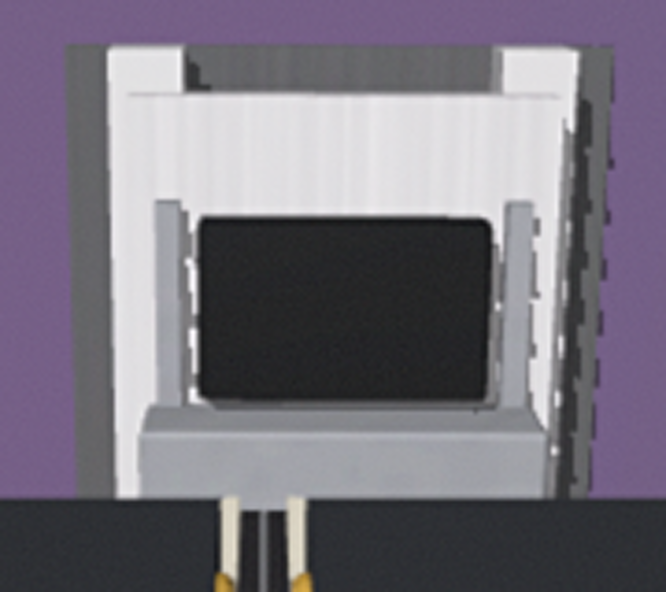

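Emit:
play_rows(
  targets=[
    [0,[4,4,15],[0,0,0]],
    [0,[4,4,20],[0,0,0]],
    [0,[4,4,25],[0,0,0]],
    [0,[4,4,25],[0,0,0]],
    [0,[3.5,5,25],[0,0,0]],
    [0,[0,0,25],[0,0,0]],
    [0,[0,0,25],[0,0,0]],
    [0,[0,0,20],[0,0,0]],
    [0,[0,0,10],[0,0,0]],
    [0,[0,0,0],[0,0,0]],
  ],
)

```text
t: 3.9
position: [576.3, 195.4, 60.8]
tool_rot: [3.137, 0.171, -0.003]
contact_force: [-0.0, -0.7, 0.2]
opening: 0.003
```

```bash
python3 - <<'E'
from h import *
from fit import W
p=[584,124,-1.464]
top=pickle.load(open("top.pkl","rb"))
c,s=np.cos(p[2]),np.sin(p[2])
for n,uv,z in(("can",(340,174),115),("beaker",(270,183),0),("cap",(253,295),10),("cap2",(301,292),10)):
    q=back(top,uv,z)[0]-[p[0],p[1],0]; print(n,c*q[0]+s*q[1],-s*q[0]+c*q[1])
for n in("wrist","scene"):
    f=r.grab_frame(n); cv2.imwrite(f"pics/{n}2.png",f["img"]); pickle.dump(f,open(n+"2.pkl","wb"))
a=cv2.imread("pics/scene2.png")[125:325,235:435]; cv2.imwrite("pics/scene2c.png",cv2.resize(a,None,fx=3,fy=3,interpolation=cv2.INTER_CUBIC))
f=pickle.load(open("wrist2.pkl","rb"))
s=r.state(); print(s["t"],s["position"],s["contact_force"],proj(f,s["position"]))
E
```

```text
3 [584.6496 123.9145  -1.4647 -77.957   -0.605   -2.5586]
[[0.7, 0.7], [-1.4, -0.3], [-0.6, -0.7], [3.2, 1.7], [-0.9, -0.5], [0.1, -0.5], [0.7, -1.0], [-0.5, -1.0], [-0.6, -0.3], [-0.9, -0.2], [-0.2, -0.7], [0.5, -0.4], [1.1, -2.8], [-2.7, 0.3], [0.0, 0.4], [0.4, 0.1], [-0.3, -0.1], [-0.6, -0.3], [-1.1, -0.7], [-3.4, -0.1], [-1.2, 0.6], [-1.3, -0.2]]
button [[576.39415747 201.43321595  48.        ]]
1 [ 5.835354e+02  1.246409e+02 -1.462700e+00 -7.598920e+01 -3.649000e-01
  0.000000e+00]
[[0.3, 1.0], [-1.4, -0.3], [-0.4, -0.4], [3.0, 2.1], [-1.0, -0.1], [0.3, -0.1], [1.0, -0.5], [-0.4, -0.5], [-0.4, 0.1], [-0.6, 0.3], [0.2, -0.4], [1.0, -0.1]]
button [[575.33566407 200.18639949  48.        ]]
2 [587.3988 122.3813  -1.4762 -81.958    0.      -3.6561]
[[0.8, -2.0], [-3.4, 0.7], [0.4, 0.3], [0.6, 0.5], [0.6, 0.3], [0.7, -0.1], [-0.2, -0.5], [-2.1, -0.1], [-0.3, 0.5], [-0.2, -0.6]]
button [[579.66004734 203.97321576  48.        ]]
can 156.1144349360367 134.9930540886708
beaker -19.228830512499854 162.0739001451087
cap -85.83587732281728 -119.50237653391729
cap2 32.61456169175036 -124.81222443510133
4.0 [577.24044753 195.67301803  62.25035995] [-0.27875692 -0.56274299  0.20602074] [[322.88674572 298.9671304 ]]
```

View pics/wrist2.png

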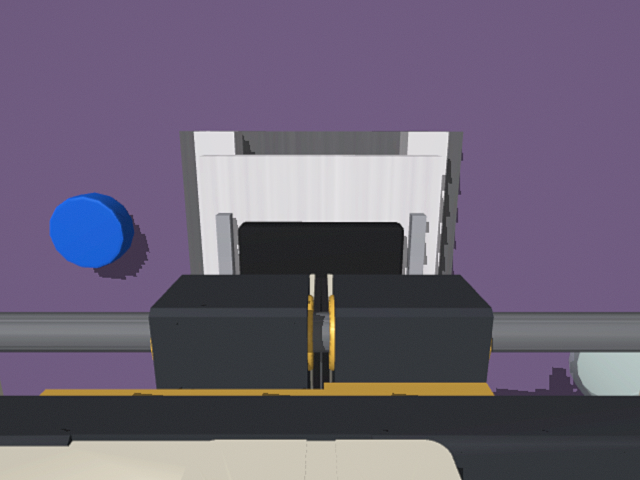

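View pics/scene2c.png

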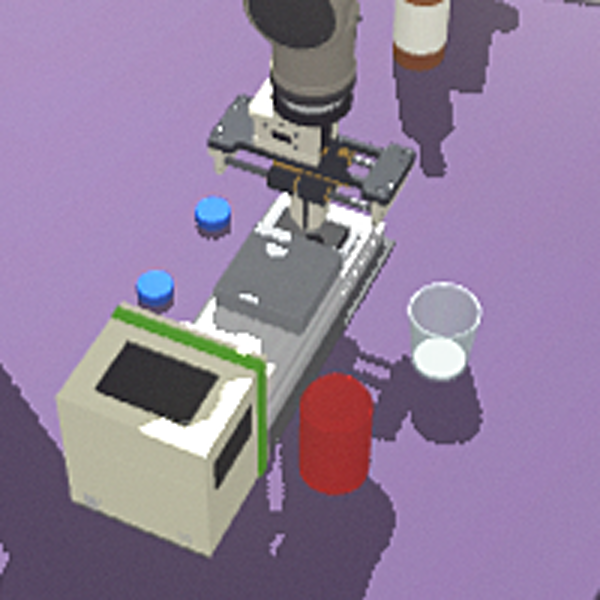

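Emit:
play_rows(
  targets=[
    [0,[0,0,8],[0,0,0]],
    [0,[0,0,4],[0,0,0]],
    [0,[0,0,2],[0,0,0]],
    [0,[0,0,2],[0,0,0]],
    [0,[0,0,2],[0,0,0]],
    [0,[0,0,2],[0,0,0]],
    [0,[0,0,2],[0,0,0]],
    [0,[0,0,0],[0,0,0]],
    [0,[0,0,0],[0,0,0]],
    [0,[0,0,0],[0,0,0]],
  ],
)

```text
t: 5.25
position: [576.6, 195.6, 40.2]
tool_rot: [3.137, 0.171, -0.0]
contact_force: [-4.5, -0.7, 7.6]
opening: 0.005
```

```bash
python3 - <<'E'
from h import *
f=r.grab_frame("wrist"); cv2.imwrite("pics/w3.png",f["img"])
for i in range(3):
  s=r.state(); print(s["t"],s["position"],s["contact_force"])
E
```

```text
5.3 [576.65487928 195.61441201  40.2481375 ] [-4.51708287 -0.12858857  7.53449882]
5.3 [576.65487928 195.61441201  40.2481375 ] [-4.51708287 -0.12858857  7.53449882]
5.3 [576.65487928 195.61441201  40.2481375 ] [-4.51708287 -0.12858857  7.53449882]
```

View pics/w3.png

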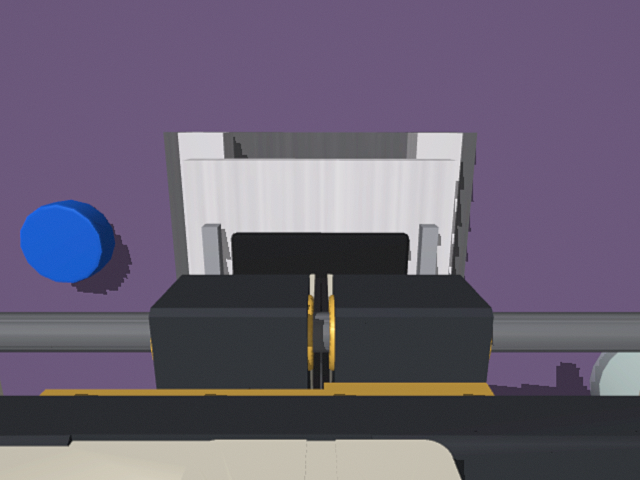

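Emit:
play_rows(
  targets=[
    [0,[0,0,1],[0,0,0]],
    [0,[0,2,0],[0,0,0]],
    [0,[0,4,0],[0,0,0]],
    [0,[0,5,0],[0,0,0]],
    [0,[0,6,0],[0,0,0]],
    [0,[0,6,0],[0,0,0]],
    [0,[0,6,0],[0,0,0]],
    [0,[0,6,0],[0,0,0]],
    [0,[0,5,0],[0,0,0]],
    [0,[0,0,0],[0,0,0]],
  ],
)

```text
t: 6.55
position: [581.0, 155.7, 40.1]
tool_rot: [-3.137, -0.171, -0.0]
contact_force: [-6.2, -2.5, 13.5]
opening: 0.005
```

```bash
python3 - <<'E'
from h import *
for n in("wrist","top"):
    f=r.grab_frame(n); cv2.imwrite(f"pics/{n}4.png",f["img"])
a=cv2.imread("pics/top4.png")[150:300,200:430]; cv2.imwrite("pics/top4c.png",cv2.resize(a,None,fx=3.4,fy=3.4,interpolation=cv2.INTER_CUBIC))
s=r.state(); print(s["t"],s["position"],s["contact_force"])
E
```

```text
6.65 [580.99414715 155.73232226  40.1024705 ] [-6.79856745 -1.91544183 13.76200369]
```

View pics/wrist4.png

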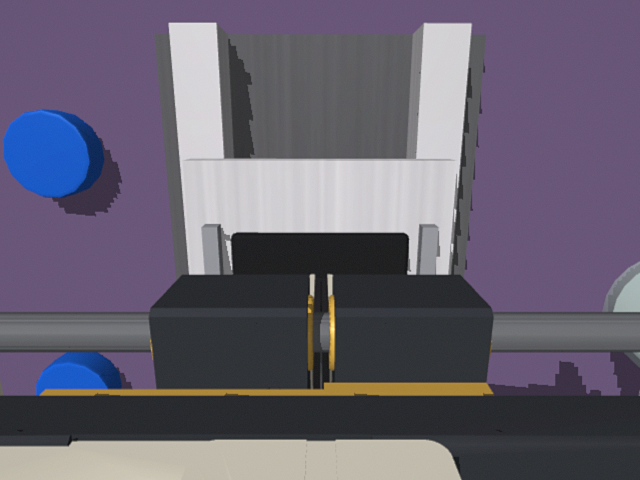

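View pics/top4c.png

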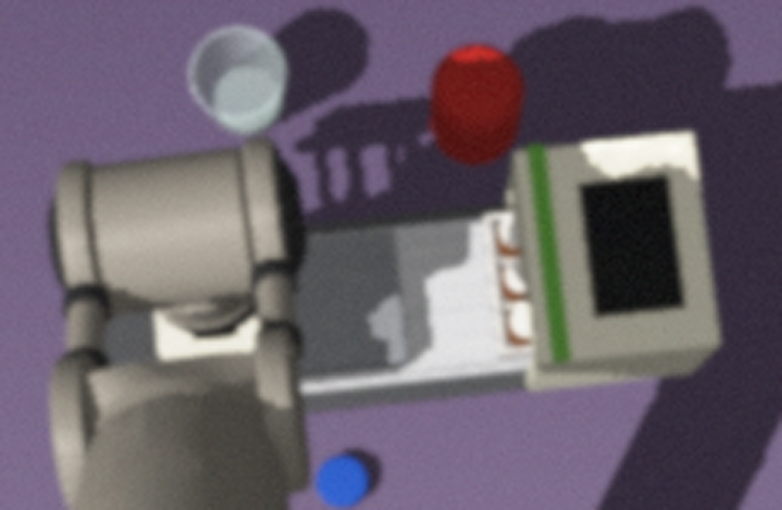

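Emit:
play_rows(
  targets=[
    [0,[0,4,0],[0,0,0]],
    [0,[0,7,0],[0,0,0]],
    [0,[0,8,0],[0,0,0]],
    [0,[0,8,0],[0,0,0]],
    [0,[0,8,0],[0,0,0]],
    [0,[0,8,0],[0,0,0]],
    [0,[0,8,0],[0,0,0]],
    [0,[0,8,0],[0,0,0]],
    [0,[0,7,0],[0,0,0]],
    [0,[0,4,0],[0,0,0]],
  ],
)

```text
t: 7.9
position: [588.5, 86.4, 40.1]
tool_rot: [-3.136, -0.171, -0.0]
contact_force: [-7.4, 1.0, 15.0]
opening: 0.005
```

Emit:
play_rows(
  targets=[
    [0,[0,3,0],[0,0,0]],
    [0,[0,3,0],[0,0,0]],
    [0,[0,3,0],[0,0,0]],
    [0,[0,2,0],[0,0,0]],
    [0,[0,2,0],[0,0,0]],
    [0,[0,1,0],[0,0,0]],
    [0,[0,1,0],[0,0,0]],
    [0,[0,0,0],[0,0,0]],
    [0,[0,0,0],[0,0,0]],
    [0,[0,0,0],[0,0,0]],
  ],
)

```text
t: 9.15
position: [591.1, 73.1, 40.1]
tool_rot: [-3.135, -0.171, -0.004]
contact_force: [-4.1, 6.1, 12.0]
opening: 0.004
```

```bash
python3 - <<'E'
from h import *
for n in("wrist","top"):
    f=r.grab_frame(n); cv2.imwrite(f"pics/{n}5.png",f["img"])
a=cv2.imread("pics/top5.png")[150:300,200:430]; cv2.imwrite("pics/top5c.png",cv2.resize(a,None,fx=3.4,fy=3.4,interpolation=cv2.INTER_CUBIC))
s=r.state(); print(s["t"],s["position"],s["contact_force"])
E
```

```text
9.25 [591.15113879  73.14168046  40.14264612] [-4.39432086  6.57324513 10.49852921]
```

View pics/wrist5.png

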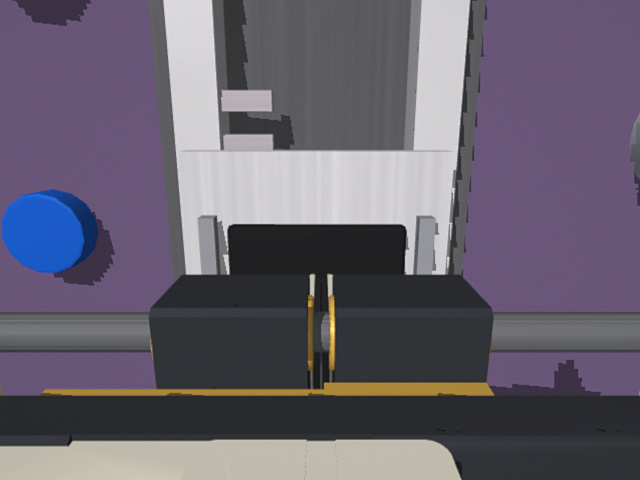

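View pics/top5c.png

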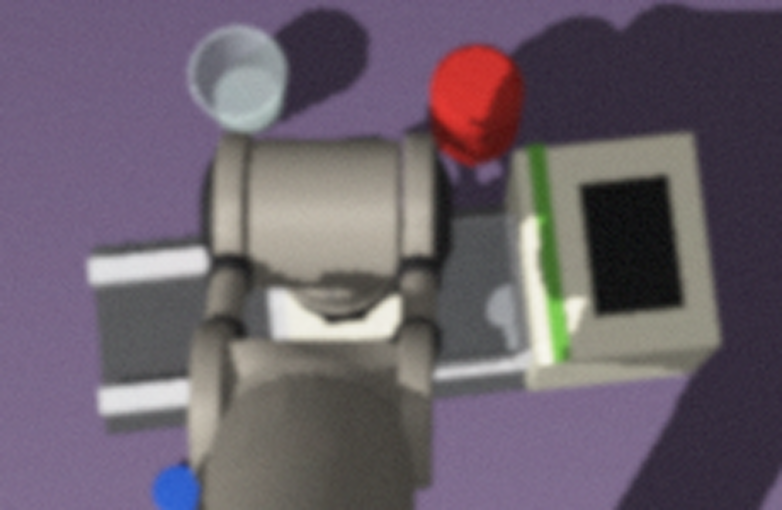

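Emit:
play_rows(
  targets=[
    [0,[0,2,0],[0,0,0]],
    [0,[0,2,0],[0,0,0]],
    [0,[0,2,0],[0,0,0]],
    [0,[0,0,0],[0,0,0]],
    [0,[0,0,0],[0,0,0]],
    [0,[0,0,0],[0,0,0]],
    [0,[0,0,0],[0,0,0]],
    [0,[0,0,0],[0,0,0]],
    [0,[0,0,0],[0,0,0]],
    [0,[0,0,0],[0,0,0]],
  ],
)

```text
t: 10.5
position: [592.4, 67.6, 40.1]
tool_rot: [-3.134, -0.171, -0.006]
contact_force: [-2.1, 9.0, 9.9]
opening: 0.005
```

```bash
python3 - <<'E'
from h import *
f=r.grab_frame("wrist"); cv2.imwrite(f"pics/w6.png",f["img"])
s=r.state(); print(s["t"],s["position"],s["contact_force"])
E
```

```text
10.55 [592.34087991  67.5493591   40.10432592] [-1.08531168  8.6798823   9.69042211]
```

View pics/w6.png

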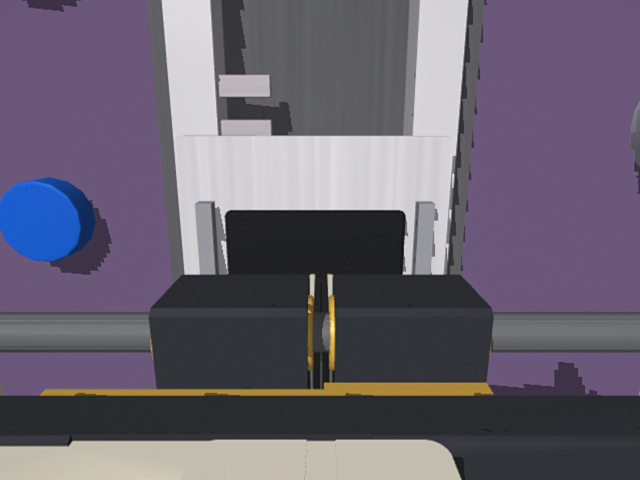

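Emit:
play_rows(
  targets=[
    [0,[0,0,-2],[0,0,0]],
    [0,[0,0,-3],[0,0,0]],
    [0,[0,0,-4],[0,0,0]],
    [0,[0,0,-6],[0,0,0]],
    [0,[0,0,-10],[0,0,0]],
    [0,[0,0,-20],[0,0,0]],
    [0,[0,0,-30],[0,0,0]],
    [0,[0,-20,-30],[0,0,0]],
    [0,[0,-30,-30],[0,0,0]],
    [0,[0,-30,-20],[0,0,0]],
  ],
)

```text
t: 11.8
position: [583.2, 145.6, 195.2]
tool_rot: [-3.137, -0.17, -0.005]
contact_force: [0.2, 0.3, -0.2]
opening: 0.005
```

Emit:
play_rows(
  targets=[
    [0,[-30,0,-20],[0,0,0]],
    [0,[-50,0,-10],[0,0,0]],
    [0,[-50,0,0],[0,0,0]],
    [0,[-50,0,0],[0,0,0]],
    [0,[-20,0,0],[0,0,0]],
    [0,[0,0,0],[0,0,0]],
    [0,[0,0,0],[0,0,0]],
    [0,[0,0,0],[0,0,0]],
    [0,[0,0,0],[0,0,0]],
    [0,[0,0,0],[0,0,0]],
  ],
)

```text
t: 13.05
position: [383.8, 123.2, 223.5]
tool_rot: [-3.137, -0.171, 0.0]
contact_force: [-0.8, 1.1, 0.2]
opening: 0.009
```

```bash
python3 - <<'E'
from h import *
ims={}
for n in("wrist","top","scene"):
    f=r.grab_frame(n); ims[n]=f["img"]; pickle.dump(f,open(n+"7.pkl","wb"))
cv2.imwrite("pics/w7.png",ims["wrist"])
z=lambda a:cv2.resize(a,(600,600*a.shape[0]//a.shape[1]),interpolation=cv2.INTER_CUBIC)
cv2.imwrite("pics/t7.png",cv2.resize(ims["top"][140:310,200:430],None,fx=3.4,fy=3.4,interpolation=2))
cv2.imwrite("pics/s7.png",cv2.resize(ims["scene"][165:325,235:425],None,fx=3.7,fy=3.7,interpolation=2))
s=r.state(); print(s["t"],s["position"],s["contact_force"])
E
```

```text
13.2 [383.58916948 123.17010706 223.64502185] [ 0.13262718 -0.10175354 -0.2838335 ]
```

View pics/w7.png

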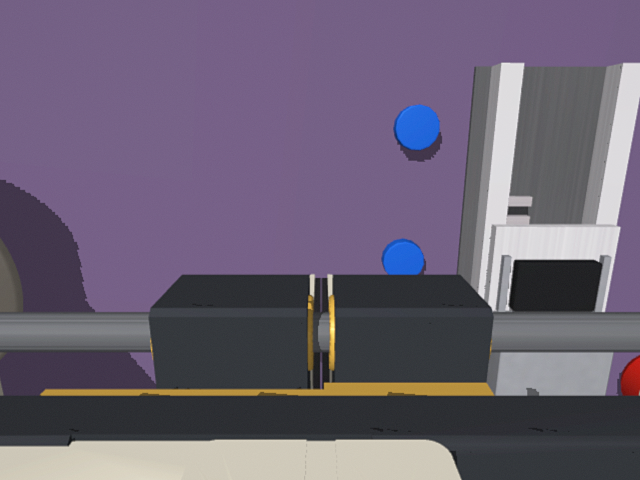

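View pics/t7.png

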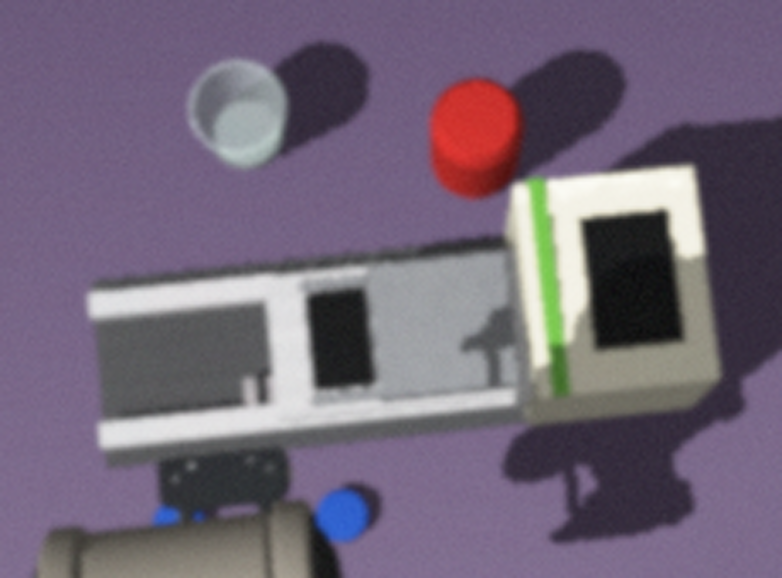

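View pics/s7.png

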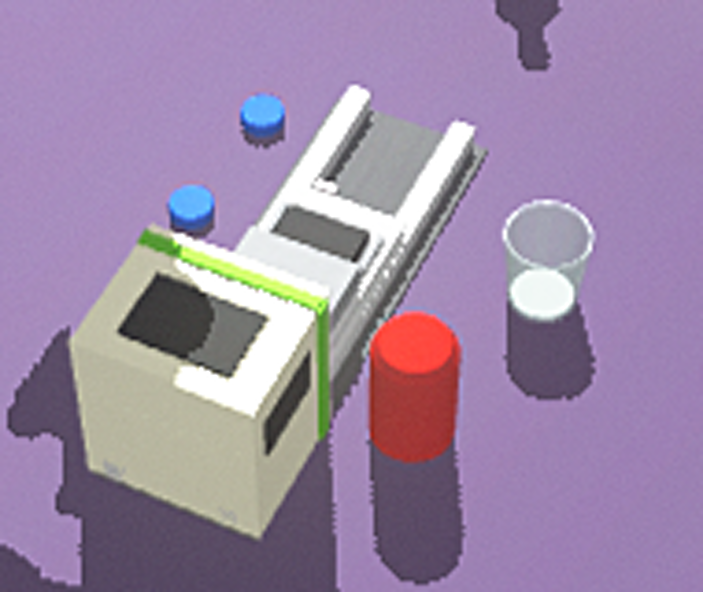

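Emit:
play_rows(
  targets=[
    [0,[0,0,-27],[0,0,0]],
    [0,[30,8,0],[0,0,0]],
    [0,[30,8,0],[0,0,0]],
    [0,[30,8,0],[0,0,0]],
    [0,[30,8,0],[0,0,0]],
    [0,[30,8,0],[0,0,0]],
    [0,[30,8.5,0],[0,0,0]],
    [0,[0,0,0],[0,0,0]],
    [0,[0,0,0],[0,0,0]],
    [0,[0,0,0],[0,0,0]],
  ],
)

```text
t: 14.45
position: [567.0, 94.8, 251.0]
tool_rot: [-3.137, -0.172, 0.0]
contact_force: [0.0, 1.1, -0.1]
opening: 0.003
```

```bash
python3 - <<'E'
from h import *
f=r.grab_frame("wrist"); pickle.dump(f,open("w8.pkl","wb"))
a=f["img"][140:300,250:430]; cv2.imwrite("pics/w8c.png",cv2.resize(a,None,fx=3.7,fy=3.7,interpolation=cv2.INTER_CUBIC))
s=r.state(); print(s["t"],s["position"],s["contact_force"])
E
```

```text
14.5 [567.08652924  94.82226167 251.11450253] [-0.32045073 -0.78193182  1.02755732]
```

View pics/w8c.png

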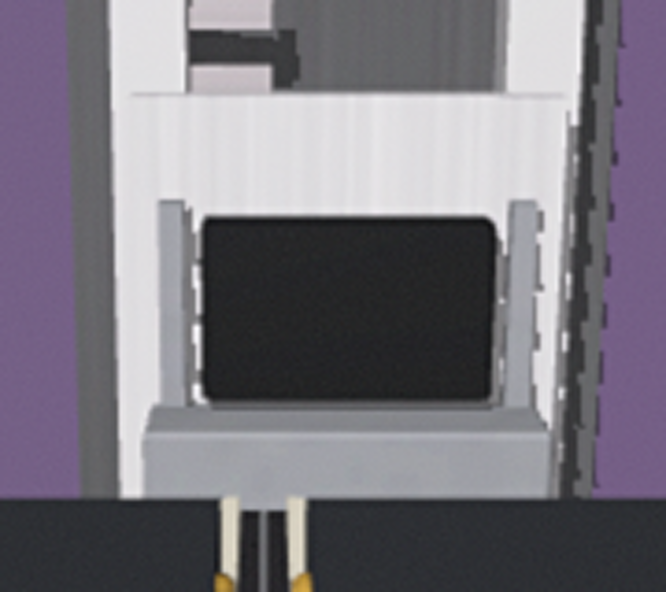

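```bash
python3 -c "
from rig import r
print(r.finish_job())"
```

```text
the job is handed in; nothing more can be done
None
```

I loaded the reader and handed the job in at about 14.5 s of the 37 s allowed; the hand-in gives no verdict.

With the fingers shut, I pressed the lock button fully down while the carriage was parked. I held it down and slid the carriage to its end stop. There the fingertips slipped about 6 mm further over the button while the carriage stood still. I then lifted straight up and clear.

What the last checks showed:
- **Carriage:** it travelled about 119 mm by the top camera. A wrist view from the starting viewpoint moved 120 mm along matched the starting view to about 1 mm.
- **Button:** in that same wrist view it has the same size and position as at the start, so it is back up.
- **Bystanders:** the beaker, red can and both caps look unmoved in the last top and scene views. I did not check the yellow can, bottle and jar again at the end, but the arm never worked near them.
- **Contact:** the tool force read about zero and the gripper was about 250 mm above the bench at hand-in. The highest contact force I read while pressing and pushing was about 17 N.
- **Not checked directly:** the vials are inside the head's tunnel and out of sight. I saw them upright partway through the slide, and the carriage was then pushed slowly and smoothly to the end.

Nothing failed. The only disagreement was that the scene camera alone placed the button 3–4 mm away from where the top and wrist cameras had it; I used the latter two.

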